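# Tuck the joint strip under the lapped cover panel and hold it flat

### The job

Pick up the longer of the two loose steel joint strips (the upright rib is there to grip it by), lay it on the floor of the sample station between the side cheeks, and slide its plain edge under the lapped lip of the hinged cover panel, a good 20 mm under along its whole length, without lifting the panel. Then press the strip down flat on the station floor with a firm but moderate push (about 10 N) and finish while the gripper is still holding it down like that, so that it can be screwed on; do not let go. Leave the shorter strip and the other loose things on the bench where they are.

Things in the scene. Friction and masses are not known exactly. Their poses are not given: they have to be found in the camera images.
- station: Fixed grey sample station on the bench, 244 mm (x) by 224 mm (y), 22 mm high, turned up to 0.2 rad. Origin: centre of its underside; z up, +x away from the robot, to the panel's hinge. Floor top is 10 mm above the origin, bare from x = -120 mm to the lip at x = 0, between cheeks 12 mm higher with inner faces at y = +90 and -90 mm. Under the panel a stop bar's front face is at x = +36 mm.
- station_floor: The white floor plate of the station, 238 x 180 mm, fixed in the station; origin at its centre, 2 mm below its upper surface.
- cover_panel (a joint): Hinge of the aluminium cover panel, rad: 0 closed (rests on the stop bar), grows as it lifts; 0.05 raises its lip 5 mm. 3 mm sheet, 174 mm wide, 0.16 kg, held down by its weight only; hinge along y at station x = +104 mm, z = 22 mm. Underside 8 mm above the station floor; the last 10 mm towards the robot flare up at 30 degrees to the free lip.
- lap_lip (a point): Middle of the free lip of the closed panel, at station x = 0, y = 0, fixed to the station, 10 mm above the floor, inside the flared mouth under the lip.
- long_strip: Longer loose steel strip, left of the station: plate 80 mm (x) by 160 mm (y), 4 mm thick, about 0.2 kg, turned up to 0.22 rad; may swap places with the shorter one. Origin: centre of its underside, z up; plain edge (to be tucked) at x = +40 mm. Upright gripping rib 10 mm thick (x), 120 mm long (y), centre at x = -25 mm, top 32 mm above the underside.
- tip_left (a point): Corner of the long strip's plain edge, underside, at strip x = +40, y = +80 mm.
- tip_right (a point): Corner of the long strip's plain edge, underside, at strip x = +40, y = -80 mm.
- tail_left (a point): Corner of the long strip's rear edge, underside, at strip x = -40, y = +80 mm.
- tail_right (a point): Corner of the long strip's rear edge, underside, at strip x = -40, y = -80 mm.
- rib_top (a point): Middle of the top of the long strip's rib.
- short_strip: The shorter loose steel strip: same section, 100 mm long with a 60 mm rib; not to be used. Origin as for the long one.
- bench_timer: Small bench timer, 68 x 62 x 20 mm, loose; bystander. Origin: centre of the underside.
- dish: Clear lidded dish, 90 mm across, 15 mm high, loose; bystander. Origin: centre of the underside.
- rack: Low rack of snap tubes, 62 x 150 x 41 mm, loose; bystander. Origin: centre of the underside.
- bottle: Screw-cap glass bottle, 56 mm across, 104 mm high, loose; bystander. Origin: centre of the underside.
- tweezers: Steel forceps, 133 mm long, loose; bystander. Origin: centre of the underside.
- tube: Centrifuge tube standing on its cap, 35 mm across, 113 mm high, loose; bystander. Origin: centre of the underside.

How it is judged:
By the outcome, as a careful person would: the job done as asked, in the order asked, and still so for the second after the job is handed in, while the arm keeps its last pose, push and grip.
It also fails if it takes over 38 s, if anything falls off the work surface, if the arm or the gripper's body presses on something with over 40 N, if the wrist force passes 120 N, or if a joint passes its speed limit or range.

### The arm

A 6-joint arm with a two-finger parallel gripper is mounted at the origin on a cart in front of the work surface, level with it; the furniture and walls round the work are solid. World frame = base frame: x ahead of the robot, y to its left, z up, the work surface at z = 0. Lengths are in mm, angles in rad, forces in N, time in s.
With the tool pointing down it reaches from about 300 to 875 mm from the base axis. Payload 6.4 kg.
Tool frame: the origin (TCP) lies between the finger pads; the fingertips stand 22 mm ahead of it and the grasp point (between the pads) lies 3 mm ahead of it; z points along the fingers, y is the line along which they close (so a half turn about z gives the same grasp; the last joint's range is limited). The gripper opens to 85 mm and grips with 20 to 120 N. Pads are 22 mm wide; open, the fingers measure 114 mm over their backs; the gripper's body (76 mm by 85 mm) begins 54 mm behind the grasp point. The pads swing forward as they close: fully open they stand 13 mm farther back than shut.
Start: joints at [-1.429, 0.181, 1.607, -0, 1.354, -0.206], TCP at [195.994, -540.581, 253.288] pointing down, gripper open.
Joint ranges: [-2.99, 2.99], [-0.89, 2.07], [0.3, 2.58], [-1.14, 4.28], [0, 2.63], [-3.12, 3.12]. Speed limits (rad/s): [2.57, 2.57, 3.01, 3.14, 3.14, 3.14].

### API

Orientations are given as [roll, pitch, yaw] about the fixed x, y, z axes, in that order (R = Rz(yaw) Ry(pitch) Rx(roll)).
In Python, from workcell import robot gives the robot as it stands.
- The arm moves only by the tool send_rows, never from a script. Its argument "motion" is one flat list of numbers, 6 for each row, row after row: the shift along the tool's x, y, z scaled (see below), then the turn, a rotation vector about the tool's x, y, z scaled (see below). In form: [tx, ty, tz, rx, ry, rz, tx, ty, tz, rx, ry, rz, ...]. A call has 1 to 20 rows; each row is the pose to reach, as a shift and turn from the pose commanded when the call began, along the tool's axes at that moment, turning the shorter way round; what a row does not reach only later rows make up. The controller multiplies each number of a shift by 0.08 m and each number of a turn by 180 degrees. A row lasts 1/8 s, in which the tool goes at most 62.5 mm and 10.7 degrees, less where a joint would pass 70% of its speed; a pose out of reach is approached as far as the arm can. A call with a number of a shift or a turn outside -1 to 1 is refused whole. A call with a gripper value outside its range is refused whole. "hand" is the opening, from 0 (shut) to 1 (fully open), set as the call begins (left out, the last holds). The fingers move at their own pace and stop on an object; "force" is the grip in N (left out, the last holds). Time passes only in rows, so rows that repeat a pose let the fingers close. It gives the time, the measured TCP pose, the force, the opening and the grip force at its end, in the units of the state.
- robot.state(): the state, without advancing time (a new reading comes with each control period).
- robot.get_image(name): name is "scene" or "side" or "wrist"; returns a dict with "frame" (420x560x3 uint8, red, green, blue), "K" (3x3 intrinsics, pixels), "rvec" (rotation vector, rad) and "tvec" (3), from world to camera coordinates, as OpenCV has them; the wrist camera has in their place "T_tool_cam" (4x4, takes a point from camera to tool coordinates, whose origin is the TCP and whose axes are the flange's). Camera axes: x right, y down, z forward; pixel columns grow to the right and rows downward; lengths in mm; the calibration is good to about 2 mm. A picture is of the moment at which its call begins: read the wrist's pose just before it. There is no depth.
- robot.job_done(): hands the job in; it is judged then, once.
The state is a dict: "time_s": time; "joint_positions": joint angles; "joint_velocities": joint speeds; "tau": joint torques, N m; "position": TCP position; "ee_rot": TCP orientation; "force": force on the tool from outside, world axes, zero at the start; "wrist_torque": the same for the moment, N m; "width": finger opening in mm; "gripper_force": force on a finger pad.
Only numpy, scipy, OpenCV 4.12 (cv2) and the standard library are available. Lean on these libraries where they do the work, as an engineer would, in place of code of your own. Each camera call takes 0.05 s, during which the arm holds its last target. There are 200 camera calls.

## Working session

There is one attempt and no reset: what is moved stays moved. The work goes in short steps, Python scripts to look and compute and a tool call to move; the robot and the scene stay as the last step left them, time stands still between calls to the robot, and variables do not carry over. Pictures are saved under pics/ and viewed, at most 10 in all, crops included, and the job is handed in when it is done.

Besides the shell and the picture viewer there is one more tool, called after "Emit:" by a JSON object that holds its "fn" and its "kwargs", one argument or row to a line. send_rows: Moves the arm, as the interface text tells. Its arguments: {"type":"object","properties":{"motion":{"type":"array","items":{"type":"number","minimum":-1,"maximum":1}},"hand":{"type":"number"},"force":{"type":"number"}},"required":["motion"]}

```bash
mkdir -p pics; ls; python3 - <<'E'
from workcell import robot
import cv2,numpy as np
s=robot.state();print(s)
a=[]
for n in ("scene","side"):
    d=robot.get_image(n);np.savez(f"pics/{n}0.npz",**d);cv2.imwrite(f"pics/{n}0.png",cv2.resize(d["frame"][:,:,::-1],(800,600),interpolation=cv2.INTER_CUBIC));print(n,d["K"],d["rvec"],d["tvec"])
    R=cv2.Rodrigues(np.array(d["rvec"]))[0];print(-R.T@np.array(d["tvec"]))
E
```

```text
pics
{'time_s': 0.0, 'joint_positions': array([-1.42930767e+00,  1.81554007e-01,  1.60799645e+00,  4.61649021e-06,
        1.35377796e+00, -2.06284239e-01]), 'joint_velocities': array([-1.60164912e-03, -7.27737982e-04,  1.68915093e-04,  5.84726131e-05,
       -5.47540378e-04, -2.13841378e-03]), 'tau': array([ 4.49406298e-04, -4.44866323e+01, -3.51337981e+01, -1.34510869e-04,
        9.41658363e-03,  2.47560104e-05]), 'position': array([ 195.91655409, -540.05849206,  252.38240429]), 'ee_rot': array([-3.13989462e+00, -3.59935844e-04,  3.47771589e-01]), 'force': array([-0.14913404,  0.03299663, -1.10334843]), 'wrist_torque': array([-0.00703666, -0.00359928, -0.03647357]), 'gripper_force': 0.0, 'width': 85.06375123984772}
scene [[389.81864445   0.         279.64576714]
 [  0.         389.81864445 208.45946376]
 [  0.           0.           1.        ]] [ 1.89608756 -0.95288785  0.5958135 ] [-313.71109246  212.00350544 1075.79537003]
[-509.91390524 -737.52612584  704.79701829]
side [[413.23440985   0.         270.34515819]
 [  0.         413.23440985 210.33384629]
 [  0.           0.           1.        ]] [ 0.74965681 -2.50440951  1.2009271 ] [ 433.01551412  210.34344945 1158.56779352]
[-80.62628363 878.47569156 892.07959068]
```

View pics/scene0.png

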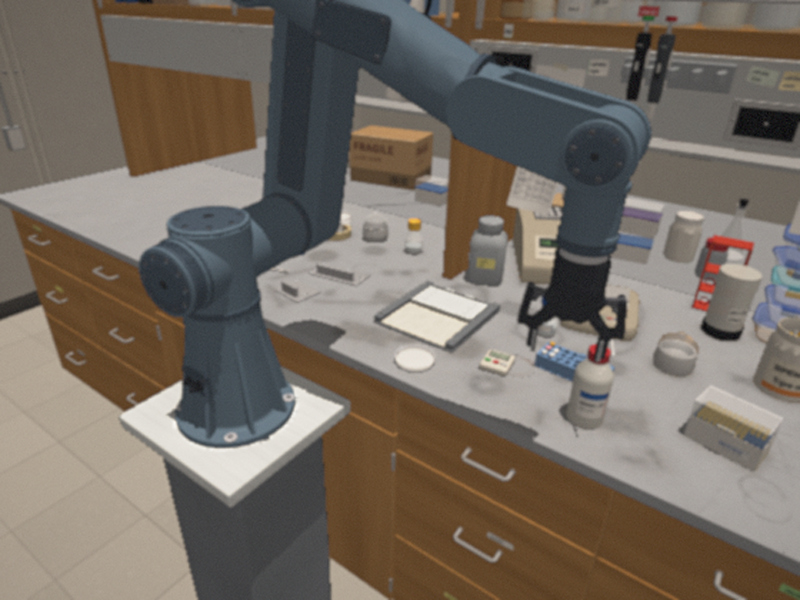

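View pics/side0.png

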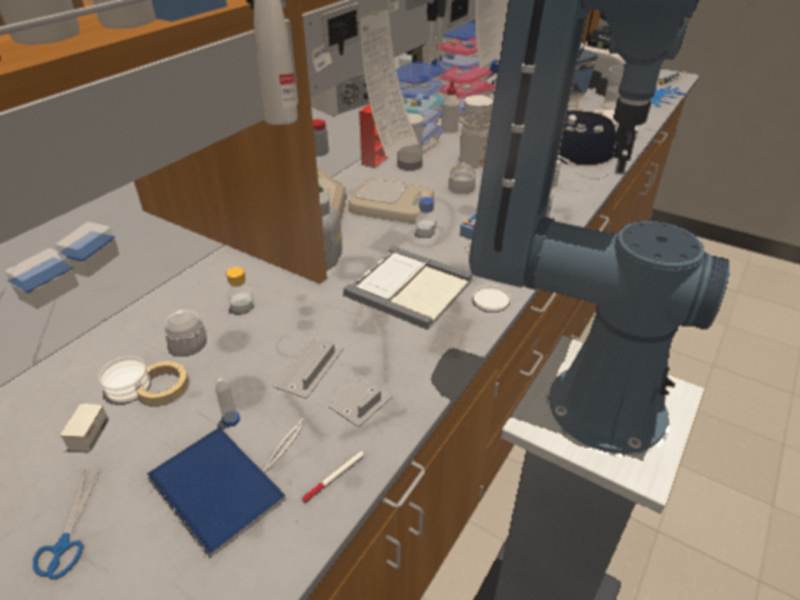

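The scene view shows the station near (437,315), with the strips partly hidden behind the arm. In the side view the long strip is near (312,366), the short one near (362,402) and the station near (408,285). I'll cast rays for coarse positions.

```bash
cat > h.py <<'E'
import numpy as np,cv2
from scipy.spatial.transform import Rotation as Ro
def ray(d,uv,z,pose=None):
    """pixels (native) -> world points on plane z. pose=(pos,rpy) for wrist"""
    uv=np.atleast_2d(np.array(uv,float)); K=d["K"]
    r=np.c_[(uv-[K[0,2],K[1,2]])/[K[0,0],K[1,1]],np.ones(len(uv))]
    if pose is None:
        R=cv2.Rodrigues(np.array(d["rvec"]))[0].T; c=-R@np.array(d["tvec"]).ravel()
    else:
        Rt=Ro.from_euler("xyz",pose[1]).as_matrix(); T=np.array(d["T_tool_cam"])
        R=Rt@T[:3,:3]; c=Rt@T[:3,3]+pose[0]
    w=r@R.T
    return c+w*((z-c[2])/w[:,2])[:,None]
def big(p): return (np.array(p,float)+.5)*.7-.5   # 800x600 view px -> native
E
python3 - <<'E'
from h import *
np.set_printoptions(precision=0,suppress=True)
d=np.load("pics/side0.npz")
print("station",ray(d,big([[345,288],[397,249],[471,280],[428,320]]),22))
print("strip plate",ray(d,big([[276,382],[303,396],[343,352],[319,342]]),4))
print("rib",ray(d,big([[308,381],[335,347]]),32))
print("short",ray(d,big([[330,403],[352,423],[392,397],[367,382]]),4))
from workcell import robot
d=robot.get_image("wrist");print(d["T_tool_cam"],d["K"])
d=np.load("pics/scene0.npz")
print("station",ray(d,big([[374,316],[422,284],[499,306],[455,346]]),22))
E
```

```text
station [[ 649.  -11.   22.]
 [ 635. -223.   22.]
 [ 406. -205.   22.]
 [ 418.  -17.   22.]]
strip plate [[591. 305.   4.]
 [519. 304.   4.]
 [529. 158.   4.]
 [593. 161.   4.]]
rib [[518. 286.  32.]
 [534. 178.  32.]]
short [[462. 289.   4.]
 [396. 306.   4.]
 [368. 209.   4.]
 [433. 203.   4.]]
[[  -0.   -1.   -0.   69.]
 [   1.   -0.    0.   -0.]
 [  -0.   -0.    1. -120.]
 [   0.    0.    0.    1.]] [[348.   0. 278.]
 [  0. 348. 202.]
 [  0.   0.   1.]]
station [[ 409.  -14.   22.]
 [ 624.  -10.   22.]
 [ 643. -232.   22.]
 [ 416. -238.   22.]]
```

Emit:
{"fn": "send_rows", "kwargs": {
  "motion": [0.5, -0.5, 0, 0, 0, 0, 1, -1, 0, 0, 0, 0],
  "hand": 1
}}

```text
time_s: 0.4
position: [244.1, -436.9, 252.6]
ee_rot: [-3.14, -0.0, 0.346]
force: [1.1, 0.6, 0.5]
width: 85.2
gripper_force: 0.0
```

Emit:
{"fn": "send_rows", "kwargs": {
  "motion": [0.5, -0.5, 0, 0, 0, 0, 1, -1, 0, 0, 0, 0]
}}

```text
time_s: 0.65
position: [292.3, -333.9, 253.1]
ee_rot: [-3.141, -0.0, 0.347]
force: [0.8, -0.3, 0.2]
width: 85.3
gripper_force: 0.0
```

Emit:
{"fn": "send_rows", "kwargs": {
  "motion": [0.5, -0.5, 0, 0, 0, 0, 1, -1, 0, 0, 0, 0]
}}

```text
time_s: 0.9
position: [340.2, -231.4, 253.2]
ee_rot: [3.141, -0.0, 0.347]
force: [0.1, 0.1, 0.1]
width: 85.7
gripper_force: 0.0
```

Emit:
{"fn": "send_rows", "kwargs": {
  "motion": [0.5, -0.5, 0, 0, 0, 0, 1, -1, 0, 0, 0, 0, 1, -1, 0, 0, 0, 0, 1, -1, 0, 0, 0, 0]
}}

```text
time_s: 1.4
position: [387.7, -130.7, 253.2]
ee_rot: [3.141, 0.0, 0.349]
force: [-0.1, -0.8, -0.5]
width: 85.6
gripper_force: 0.0
```

```bash
python3 - <<'E'
from workcell import robot
from h import *
s=robot.state();d=robot.get_image("wrist")
np.savez("pics/w1.npz",pos=s["position"],rpy=s["ee_rot"],**d);cv2.imwrite("pics/w1.png",cv2.resize(d["frame"][:,:,::-1],(800,600),interpolation=cv2.INTER_CUBIC));print(s["position"],s["ee_rot"])
E
```

```text
[ 387.67409905 -130.74320269  253.21195462] [3.14131650e+00 4.38842852e-04 3.49061753e-01]
```

View pics/w1.png

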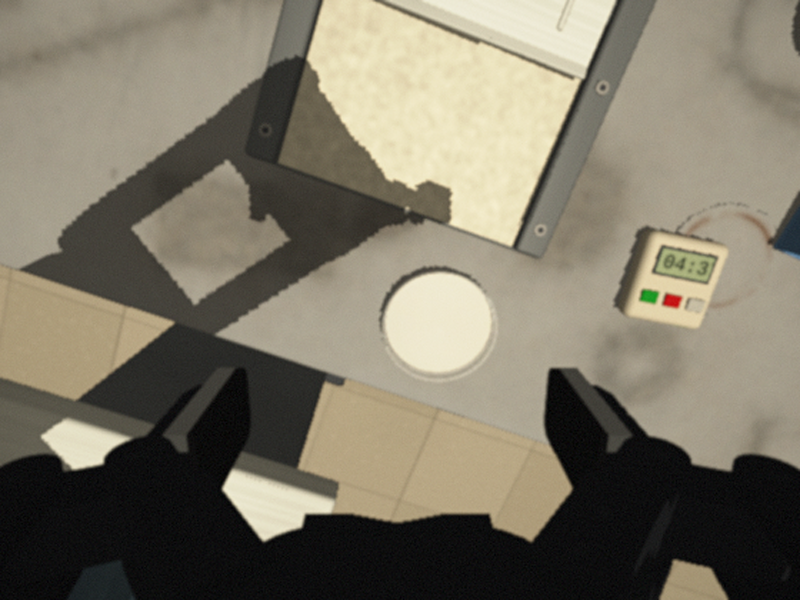

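Emit:
{"fn": "send_rows", "kwargs": {
  "motion": [0.5, -0.5, 0, 0, 0, 0.05, 1, -1, 0, 0, 0, 0.1]
}}

```text
time_s: 1.7
position: [433.0, -37.5, 253.5]
ee_rot: [3.141, -0.0, 0.046]
force: [0.1, -1.0, -0.2]
width: 85.4
gripper_force: 0.0
```

The wrist view shows the station's front corners: left cheek outer at (246,154), right cheek outer at (542,257). The lip's right end is near (583,78), the dish at (438,322) and the timer at (680,280). A positive rz turns yaw down, so I'll turn the other way.

Emit:
{"fn": "send_rows", "kwargs": {
  "motion": [0.3, -0.5, 0, 0, 0, -0.05, 0.6, -1, 0, 0, 0, -0.1, 0.6, -1, 0, 0, 0, -0.16, 0.6, -1, 0, 0, 0, -0.2, 0.6, -1, 0, 0, 0, -0.24]
}}

```text
time_s: 2.33
position: [476.2, 44.5, 253.0]
ee_rot: [-3.141, 0.001, 0.812]
force: [-0.4, 0.8, -0.4]
width: 85.2
gripper_force: 0.0
```

Emit:
{"fn": "send_rows", "kwargs": {
  "motion": [0.4, -0.2, 0, 0, 0, -0.05, 0.8, -0.3, 0, 0, 0, -0.1, 1, -0.44, 0, 0, 0, -0.16, 1, -0.44, 0, 0, 0, -0.2, 1, -0.44, 0, 0, 0, -0.25, 1, -0.44, 0, 0, 0, -0.25, 1, -0.44, 0, 0, 0, -0.25]
}}

```text
time_s: 3.2
position: [505.9, 127.5, 253.2]
ee_rot: [-3.141, 0.0, 1.591]
force: [-0.1, 0.3, 0.7]
width: 85.4
gripper_force: 0.0
```

```bash
python3 - <<'E'
from workcell import robot
from h import *
np.set_printoptions(precision=1,suppress=True)
s=robot.state();d=robot.get_image("wrist")
np.savez("pics/w2.npz",pos=s["position"],rpy=s["ee_rot"],**d);cv2.imwrite("pics/w2.png",cv2.resize(d["frame"][:,:,::-1],(800,600),interpolation=cv2.INTER_CUBIC));print(s["position"],s["ee_rot"])
d=np.load("pics/w1.npz");P=(d["pos"],d["rpy"])
print("cheek front",ray(d,big([[246,154],[542,257]]),22,P))
print("floor front",ray(d,big([[278,163],[516,245]]),10,P))
print("lip R",ray(d,big([[583,77]]),20,P), "inner cheek R top",ray(d,big([[516,246],[618,0]]),22,P))
E
```

```text
[505.9 127.5 253.2] [-3.1  0.   1.6]
cheek front [[ 413.8  -11.9   22. ]
 [ 417.4 -231.5   22. ]]
floor front [[ 414.3  -31.6   10. ]
 [ 417.9 -213.8   10. ]]
lip R [[ 537.  -207.1   20. ]] inner cheek R top [[ 418.4 -210.6   22. ]
 [ 584.8 -207.6   22. ]]
```

View pics/w2.png

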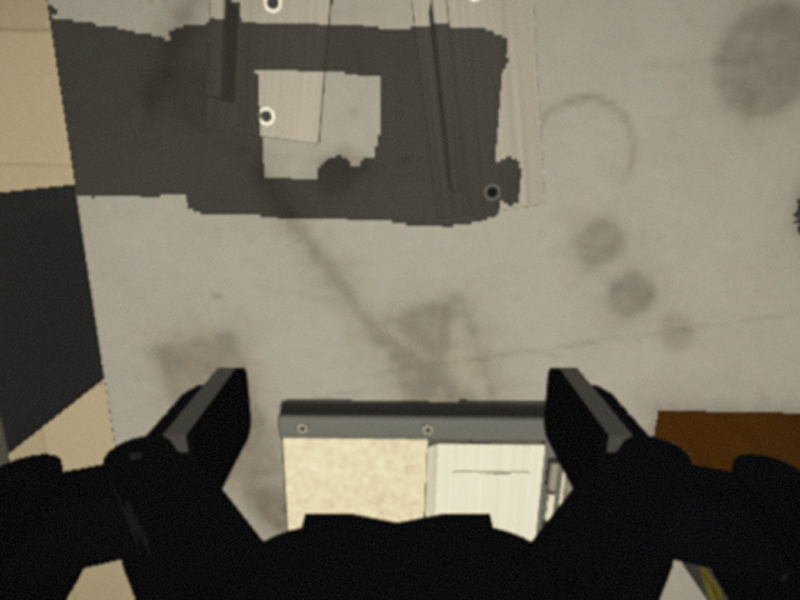

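The wrist view shows the long strip at upper centre-right, with its near right corner at (541,206) and its rib near (440,100). It is cut off at the top. The station's left cheek is at row ~415, so I'll move +y to see the whole strip.

Emit:
{"fn": "send_rows", "kwargs": {
  "motion": [0.6, 0.3, 0, 0, 0, 0, 0.6, 0.3, 0, 0, 0, 0, 0.6, 0.3, 0, 0, 0, 0]
}}

```text
time_s: 3.62
position: [528.2, 177.0, 253.0]
ee_rot: [-3.141, 0.0, 1.596]
force: [-0.3, -0.6, -0.8]
width: 85.3
gripper_force: 0.0
```

```bash
python3 - <<'E'
from workcell import robot
from h import *
np.set_printoptions(precision=3,suppress=True)
s=robot.state();d=robot.get_image("wrist")
np.savez("pics/w3.npz",pos=s["position"],rpy=s["ee_rot"],**d);cv2.imwrite("pics/w3.png",cv2.resize(d["frame"][:,:,::-1],(800,600),interpolation=cv2.INTER_CUBIC));print(s["position"],s["ee_rot"])
E
```

```text
[528.155 177.011 253.041] [-3.141  0.     1.596]
```

View pics/w3.png

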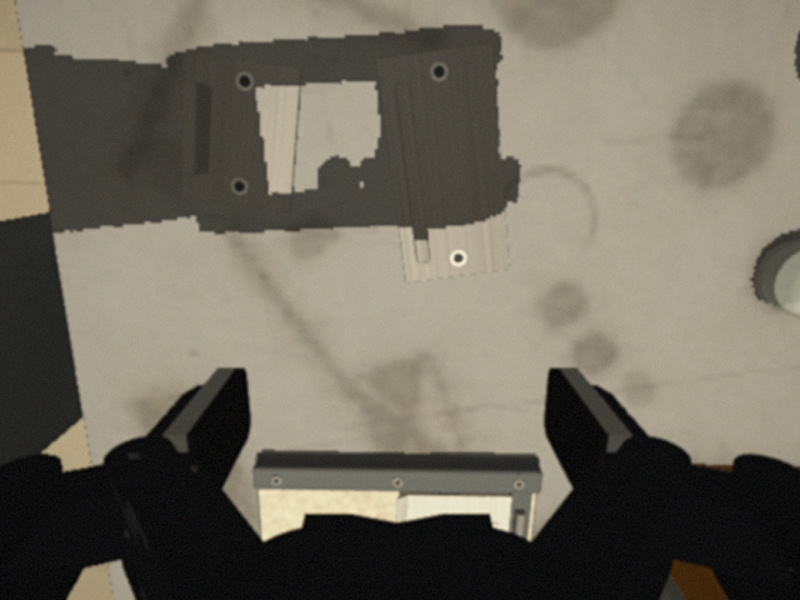

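The strip's near corners are at (405,283) and (509,270). The rib runs from (422,263) to about (402,83), mostly in shadow. I'll use an enhanced crop to get accurate edges.

```bash
python3 - <<'E'
from h import *
np.set_printoptions(precision=1,suppress=True)
d=np.load("pics/w3.npz");P=(d["pos"],d["rpy"]);f=d["frame"]
c=f[15:210,110:370]
l=cv2.cvtColor(c,cv2.COLOR_RGB2GRAY);l=cv2.createCLAHE(6,(6,6)).apply(l)
cv2.imwrite("pics/c3.png",cv2.resize(l,None,fx=3,fy=3,interpolation=cv2.INTER_CUBIC))
print(ray(d,big([[405,283],[509,270]]),4,P))
print("rib",ray(d,big([[422,263],[402,83]]),32,P))
print("holes",ray(d,big([[458,258],[439,71]]),4,P))
print("station L cheek outer",ray(d,big([[254,467],[541,470]]),22,P), "lip L",ray(d,big([[400,496]]),20,P))
E
```

```text
[[535.2 146.1   4. ]
 [614.3 158.4   4. ]]
rib [[546.1 168.5  32. ]
 [528.8 285.8  32. ]]
holes [[574.8 166.7   4. ]
 [554.1 297.4   4. ]]
station L cheek outer [[416.   -7.8  22. ]
 [650.7  -4.7  22. ]] lip L [[536.1 -34.3  20. ]]
```

View pics/c3.png

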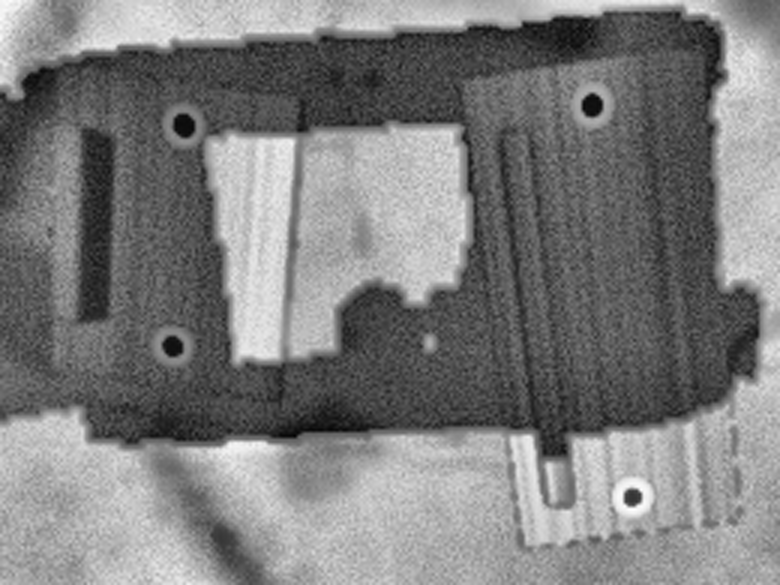

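Strip centre is about (562.5, 231.3) at yaw 0.153, with the rib mid at (537.7, 227.3). The station lip mid is about (536.7, -120.6) at yaw ≈0.014. I'll go down onto the rib.

Emit:
{"fn": "send_rows", "kwargs": {
  "motion": [0.4, 0.1, 0.4, 0, 0, -0.02, 0.626, 0.134, 0.8, 0, 0, -0.041, 0.626, 0.134, 1, 0, 0, -0.041],
  "hand": 0.5,
  "force": 60
}}

```text
time_s: 4.05
position: [536.7, 227.4, 171.5]
ee_rot: [-3.139, 0.0, 1.725]
force: [0.3, -0.2, 0.2]
width: 42.5
gripper_force: 0.0
```

Emit:
{"fn": "send_rows", "kwargs": {
  "motion": [0, 0, 0.5, 0, 0, 0, 0, 0, 1, 0, 0, 0, 0, 0, 1, 0, 0, 0]
}}

```text
time_s: 4.42
position: [535.4, 225.9, 90.8]
ee_rot: [-3.135, 0.001, 1.723]
force: [0.4, -1.4, 0.1]
width: 42.3
gripper_force: 0.0
```

```bash
python3 - <<'E'
from workcell import robot
from h import *
np.set_printoptions(precision=3,suppress=True)
s=robot.state();d=robot.get_image("wrist")
np.savez("pics/w4.npz",pos=s["position"],rpy=s["ee_rot"],**d);cv2.imwrite("pics/w4.png",cv2.resize(d["frame"][:,:,::-1],(800,600),interpolation=cv2.INTER_CUBIC));print(s["position"],s["ee_rot"],s["width"])
E
```

```text
[535.407 225.907  90.759] [-3.135  0.001  1.723] 42.34443709595457
```

View pics/w4.png

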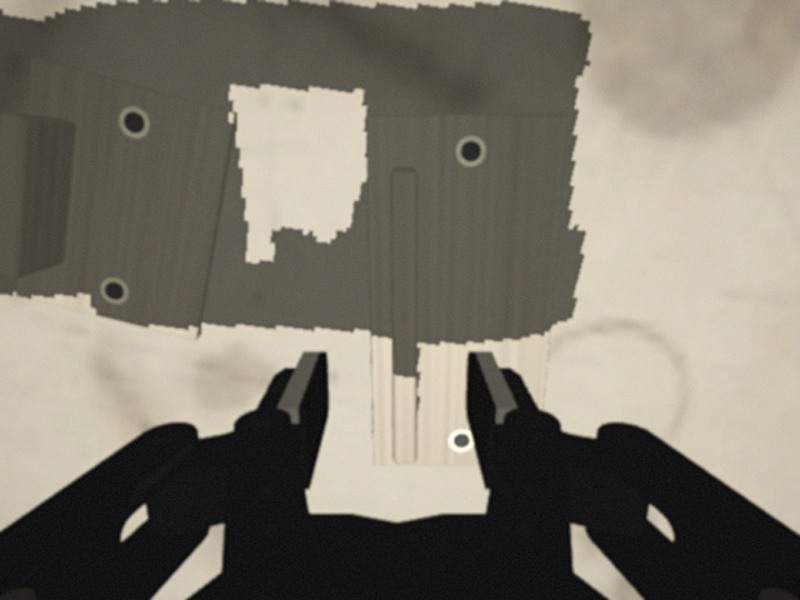

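The view shows the rib vertical at columns 392–416 and rows 168–462, centred between the fingers (328..468). The yaw is aligned.

```bash
python3 - <<'E'
from workcell import robot
from h import *
np.set_printoptions(precision=3,suppress=True)
d=np.load("pics/w4.npz");P=(d["pos"],d["rpy"])
r=ray(d,big([[404,168],[404,462]]),32,P);print(r,r.mean(0))
h=ray(d,big([[471,151],[461,440]]),4,P);print(h,h.mean(0))
s=robot.state();print(s["position"],s["ee_rot"])
E
```

```text
[[528.306 287.738  32.   ]
 [546.682 170.661  32.   ]] [537.494 229.2    32.   ]
[[554.148 297.299   4.   ]
 [574.67  167.307   4.   ]] [564.409 232.303   4.   ]
[537.233 226.472  93.083] [-3.139  0.     1.723]
```

Emit:
{"fn": "send_rows", "kwargs": {
  "motion": [0.02, 0, 0.4, 0, 0, 0, 0.02, 0, 0.7, 0, 0, 0, 0.02, 0, 0.79, 0, 0, 0, 0.02, 0, 0.79, 0, 0, 0]
}}

```text
time_s: 4.97
position: [538.6, 229.1, 31.7]
ee_rot: [3.14, -0.0, 1.725]
force: [0.8, -0.2, -0.3]
width: 42.7
gripper_force: 0.0
```

Emit:
{"fn": "send_rows", "kwargs": {
  "motion": [0, 0, 0, 0, 0, 0, 0, 0, 0, 0, 0, 0, 0, 0, 0, 0, 0, 0, 0, 0, 0, 0, 0, 0, 0, 0, 0, 0, 0, 0],
  "hand": 0,
  "force": 80
}}

```text
time_s: 5.6
position: [538.6, 229.4, 31.7]
ee_rot: [3.139, -0.0, 1.725]
force: [-1.7, -0.6, 7.4]
width: 8.2
gripper_force: 81.0
```

Emit:
{"fn": "send_rows", "kwargs": {
  "motion": [0, 0, -0.2, 0, 0, 0, 0, 0, -0.6, 0, 0, 0, -0.1, 0, -0.8, 0, 0, 0, -0.4, -0.2, -0.8, 0, 0, 0]
}}

```text
time_s: 6.1
position: [528.7, 195.3, 96.7]
ee_rot: [3.136, 0.0, 1.727]
force: [-0.2, 0.1, -2.7]
width: 8.1
gripper_force: 79.8
```

Emit:
{"fn": "send_rows", "kwargs": {
  "motion": [-0.5, -0.2, 0, 0, 0, 0, -1, -0.35, 0, 0, 0, 0]
}}

```text
time_s: 6.35
position: [510.5, 110.4, 94.3]
ee_rot: [-3.141, 0.0, 1.726]
force: [0.5, 0.4, -2.3]
width: 8.0
gripper_force: 79.8
```

Emit:
{"fn": "send_rows", "kwargs": {
  "motion": [-0.5, -0.2, 0, 0, 0, 0, -1, -0.35, 0, 0, 0, 0]
}}

```text
time_s: 6.6
position: [495.1, 26.8, 94.4]
ee_rot: [-3.141, 0.0, 1.725]
force: [0.3, -0.0, -2.8]
width: 8.1
gripper_force: 79.8
```

Emit:
{"fn": "send_rows", "kwargs": {
  "motion": [-0.5, -0.2, 0, 0, 0, 0, -1, -0.35, 0, 0, 0, 0]
}}

```text
time_s: 6.85
position: [479.7, -56.6, 94.4]
ee_rot: [-3.142, 0.0, 1.725]
force: [0.9, -0.6, -1.6]
width: 8.4
gripper_force: 79.8
```

Emit:
{"fn": "send_rows", "kwargs": {
  "motion": [-0.4, -0.2, 0, 0, 0, 0.02, -0.775, -0.43, 0, 0, 0, 0.0446, -0.775, -0.43, 0, 0, 0, 0.0446, -0.775, -0.43, 0, 0, 0, 0.0446, -0.775, -0.43, 0, 0, 0, 0.0446]
}}

```text
time_s: 7.48
position: [456.2, -120.8, 94.2]
ee_rot: [-3.142, -0.0, 1.586]
force: [-0.1, -0.1, -1.9]
width: 8.0
gripper_force: 79.7
```

```bash
python3 - <<'E'
from workcell import robot
from h import *
s=robot.state();d=robot.get_image("wrist")
np.savez("pics/w5.npz",pos=s["position"],rpy=s["ee_rot"],**d);cv2.imwrite("pics/w5.png",cv2.resize(d["frame"][:,:,::-1],(800,600),interpolation=cv2.INTER_CUBIC));print(s["position"],s["ee_rot"],s["width"],s["force"],s["gripper_force"],s["wrist_torque"])
E
```

```text
[ 456.20312194 -120.76158495   94.17968048] [-3.14156111e+00 -2.03192861e-04  1.58640032e+00] 7.964323800155421 [-0.0921537  -0.08048191 -1.86306318] 79.72918152809143 [-0.01034369  0.07848163 -0.0033865 ]
```

View pics/w5.png

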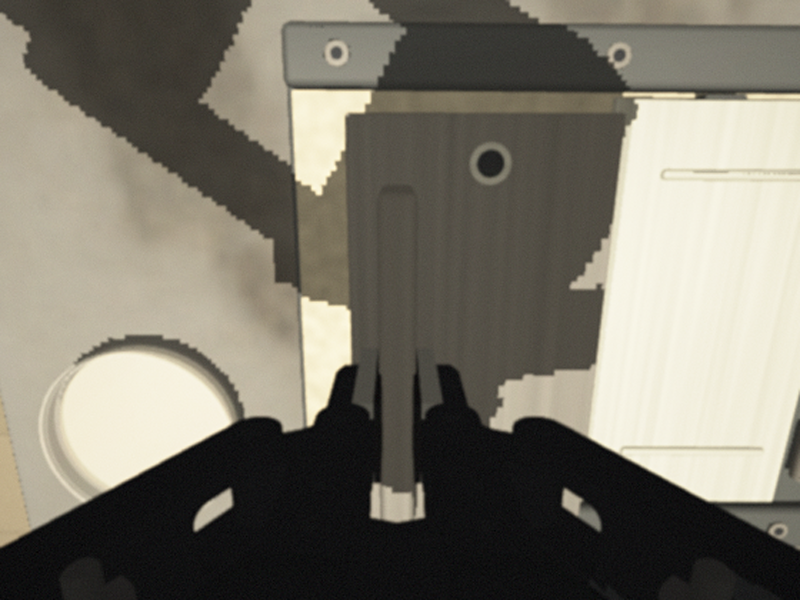

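The strip hangs over the floor, with the rib between the fingers, a rear corner at (348,113) and a front corner near (626,113). The front and rear edges converge downwards, as they did in w4 with the strip lying flat. I'll check with full-matrix rays whether that is camera tilt or strip tilt.

```bash
python3 - <<'E'
from h import *
np.set_printoptions(precision=3,suppress=True)
d=np.load("pics/w5.npz");P=(d["pos"],d["rpy"]);print(d["T_tool_cam"])
z=94.2-31.7
print("plate corners",ray(d,big([[348,113],[626,113],[352,365],[593,405]]),z+4,P))
print("rib end, edges",ray(d,big([[397,187],[378,200],[416,200]]),z+32,P))
print("hole",ray(d,big([[490,163]]),z+4,P),"nominal from w4: dx tool")
print("cheekL",ray(d,big([[285,85],[290,88],[700,92]]),22,P),"lip L",ray(d,big([[636,97]]),20,P))
w=np.load("pics/w4.npz");
def tl(p,pos,yaw):
    x=np.array([np.cos(yaw),np.sin(yaw)]);y=np.array([np.sin(yaw),-np.cos(yaw)]);q=p[:,:2]-np.array(pos);return np.c_[q@x,q@y]
print("w5 hole/rib end in tool",tl(ray(d,big([[490,163]]),z+4,P),P[0][:2],1.5864),tl(ray(d,big([[397,187]]),z+32,P),P[0][:2],1.5864))
print("at grip",tl(np.array([[554.15,297.3],[528.3,287.7]]),(538.6,229.4),1.725))
E
```

```text
[[  -0.      -0.962   -0.272   69.045]
 [   1.      -0.       0.       0.208]
 [  -0.      -0.272    0.962 -119.862]
 [   0.       0.       0.       1.   ]]
plate corners [[ 441.491  -42.531   66.5  ]
 [ 519.466  -41.318   66.5  ]
 [ 441.915 -119.331   66.5  ]
 [ 521.409 -132.467   66.5  ]]
rib end, edges [[455.51  -60.627  94.5  ]
 [451.036 -63.737  94.5  ]
 [460.078 -63.596  94.5  ]]
hole [[482.221 -55.503  66.5  ]] nominal from w4: dx tool
cheekL [[414.754 -30.58   22.   ]
 [416.51  -31.56   22.   ]
 [564.525 -30.605  22.   ]] lip L [[542.554 -32.454  20.   ]]
w5 hole/rib end in tool [[64.845 27.033]] [[60.138  0.245]]
at grip [[64.706 25.794]
 [59.19  -1.223]]
```

The camera is tilted by 0.27 rad, so the strip is in fact flat and well centred, with its front edge about 16 mm before the lip. I'll lower it to the floor.

Emit:
{"fn": "send_rows", "kwargs": {
  "motion": [0, 0, 0.3, 0, 0, 0, 0, 0, 0.5, 0, 0, 0, 0, 0, 0.6, 0, 0, 0, 0, 0, 0.63, 0, 0, 0, 0, 0, 0.63, 0, 0, 0]
}}

```text
time_s: 8.15
position: [456.4, -121.6, 44.0]
ee_rot: [3.141, 0.0, 1.585]
force: [1.3, 0.0, -2.8]
width: 8.4
gripper_force: 79.8
```

Emit:
{"fn": "send_rows", "kwargs": {
  "motion": [0, 0, 0.012, 0, 0, 0, 0, 0, 0.025, 0, 0, 0, 0, 0, 0.025, 0, 0, 0]
}}

```text
time_s: 8.52
position: [456.1, -121.6, 41.9]
ee_rot: [3.141, 0.0, 1.585]
force: [-0.6, -0.3, -2.9]
width: 8.3
gripper_force: 79.8
```

Emit:
{"fn": "send_rows", "kwargs": {
  "motion": [0, 0, 0.006, 0, 0, 0, 0, 0, 0.012, 0, 0, 0, 0, 0, 0.012, 0, 0, 0]
}}

```text
time_s: 8.9
position: [456.2, -121.6, 41.7]
ee_rot: [-3.141, 0.0, 1.585]
force: [-4.1, 1.3, 9.1]
width: 8.3
gripper_force: 81.5
```

Emit:
{"fn": "send_rows", "kwargs": {
  "motion": [0, 0, -0.006, 0, 0, 0, 0, 0.1, -0.006, 0, 0, 0, 0, 0.17, -0.006, 0, 0, 0, 0, 0.24, -0.006, 0, 0, 0, 0, 0.3, -0.006, 0, 0, 0, 0, 0.34, -0.006, 0, 0, 0, 0, 0.34, -0.006, 0, 0, 0]
}}

```text
time_s: 9.78
position: [483.2, -121.3, 41.7]
ee_rot: [-3.141, 0.0, 1.585]
force: [-4.4, -0.7, 7.2]
width: 8.1
gripper_force: 81.1
```

Emit:
{"fn": "send_rows", "kwargs": {
  "motion": [0, 0.06, 0, 0, 0, 0, 0, 0.11, 0, 0, 0, 0, 0, 0.17, 0, 0, 0, 0, 0, 0.22, 0, 0, 0, 0, 0, 0.22, 0, 0, 0, 0]
}}

```text
time_s: 10.4
position: [501.0, -121.1, 41.7]
ee_rot: [-3.141, 0.0, 1.585]
force: [-3.5, 0.3, 6.3]
width: 8.3
gripper_force: 81.0
```

```bash
python3 - <<'E'
from workcell import robot
from h import *
s=robot.state();d=robot.get_image("wrist");e=robot.get_image("side")
np.savez("pics/w6.npz",pos=s["position"],rpy=s["ee_rot"],**d);np.savez("pics/s6.npz",**e)
a=d["frame"][:,:,::-1][0:330,80:560]; b=e["frame"][:,:,::-1][150:250,220:350]
cv2.imwrite("pics/m6.png",np.hstack([cv2.resize(a,(480,330)),cv2.resize(b,(320,330),interpolation=cv2.INTER_CUBIC)]))
print(s["position"],s["ee_rot"],s["force"],s["wrist_torque"])
E
```

```text
[ 501.0409716  -121.07742129   41.70337294] [-3.14143800e+00  3.08724878e-04  1.58512831e+00] [-3.48539415  0.34791429  6.31258824] [0.0516194  0.62392612 0.00772778]
```

View pics/m6.png

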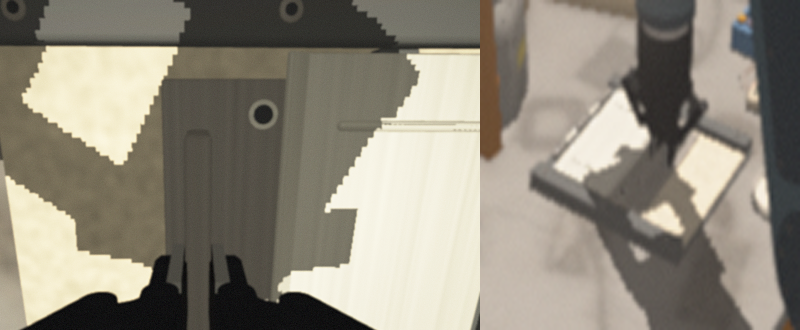

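The strip's plain edge is under the lip. Its rear corner is at (162,80), the hole at (263,114) and the lip line runs from (290,54) to (272,290). I'll measure the overlap.

```bash
python3 - <<'E'
from h import *
np.set_printoptions(precision=1,suppress=True)
d=np.load("pics/w6.npz");P=(d["pos"],d["rpy"])
o=np.array([80,0])
print("rear",ray(d,o+[[162,80],[163,240]],14,P));print("lip",ray(d,o+[[288,56],[284,110],[276,240]],21,P))
print("hole",ray(d,o+[[263,114]],14,P),"cheek",ray(d,o+[[20,46],[380,48]],22,P),"rib end",ray(d,o+[[198,132]],42,P))
E
```

```text
rear [[ 485.8  -43.2   14. ]
 [ 485.3 -112.1   14. ]]
lip [[ 533.9  -34.5   21. ]
 [ 534.   -54.1   21. ]
 [ 535.  -108.5   21. ]]
hole [[527.2 -55.9  14. ]] cheek [[434.3 -32.6  22. ]
 [567.5 -31.4  22. ]] rib end [[500.5 -61.4  42. ]]
```

Overlap is about 30 mm with the stop at 36 mm, and the edges are parallel. Now I'll press down.

Emit:
{"fn": "send_rows", "kwargs": {
  "motion": [0, 0, 0.003, 0, 0, 0, 0, 0, 0.005, 0, 0, 0, 0, 0, 0.005, 0, 0, 0, 0, 0, 0.005, 0, 0, 0]
}}

```text
time_s: 11.0
position: [501.0, -121.1, 41.7]
ee_rot: [-3.142, 0.0, 1.585]
force: [-5.4, 1.0, 9.5]
width: 8.2
gripper_force: 81.7
```

Emit:
{"fn": "send_rows", "kwargs": {
  "motion": [0, -0.003, 0.001, 0, 0, 0, 0, -0.003, 0.001, 0, 0, 0, 0, -0.003, 0.001, 0, 0, 0, 0, -0.003, 0.001, 0, 0, 0, 0, -0.003, 0.001, 0, 0, 0, 0, -0.003, 0.001, 0, 0, 0, 0, -0.003, 0.001, 0, 0, 0, 0, -0.003, 0.001, 0, 0, 0]
}}

```text
time_s: 12.0
position: [501.0, -121.1, 41.7]
ee_rot: [3.141, 0.0, 1.585]
force: [-4.2, 1.2, 10.3]
width: 8.6
gripper_force: 81.5
```

The push is steady at about 10 N, so I'll hand in.

```bash
python3 -c "
from workcell import robot
print(robot.state()['force']);print(robot.job_done())"
```

```text
[-4.15781259  1.24287258 10.33269993]
the job is handed in; nothing more can be done
None
```

The long strip lies on the station floor, tucked about 30 mm under the panel lip (measured along the visible part of the lip, left end to middle). I handed in at about 12 s with the gripper still holding it down at about 10 N.

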